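Bring the microscope's focus dial back to its red set line

TASK

Reset the microscope's remote focus: with the fingertips, push the bar on the big black dial round, in either direction, until the white index line on the dial lines up with the red line on the scale around it, then leave it there. Only push against one side of the bar at a time, never pinch it between the fingers, and leave the dish, the bottle and the tip box where they stand.

Things in the scene. Friction and masses are not known exactly. Their poses are not given: they have to be found in the camera images.
- pod: Focus unit: a fixed white box 190 x 190 x 40 mm standing on the bench; the dial is on its top. Origin: centre of its underside; z up. A white scale ring (radius 60 to 82 mm, flush, with black ticks) lies on its top round the dial.
- dial_axis (a point): Point on the dial's vertical turning axis, at the dial disc's upper face, 50 mm above the bench. The disc is black, 120 mm across and 9 mm thick (41 to 50 mm above the bench).
- bar_top (a point): Middle of the top of the dial's bar handle, on the turning axis, 80 mm above the bench. The bar is straight and upright, 92 mm long (46 mm either side of the axis), 18 mm thick, 30 mm tall above the disc, and turns with the disc; its x runs along the bar towards the index line. Its two long sides have flat dark grip faces, 86 x 26 mm, to push on: left of the index line dial_c2, right of it dial_c3.
- dial (a joint): Turn of the dial about its vertical axis, rad, growing anticlockwise seen from above; it is the angle of the white index line from the pod's own x axis. No stops within a turn either way. It turns with steady friction of about 0.12 N m (about 3.5 N pushed at 35 mm from the axis), has no spring and stays where it is left, without coasting.
- index_mark (a point): Outer end of the white index line (5 mm wide), on the rim of the dial 60 mm from the axis, 42 mm above the bench. The line runs from the axis outward along one half of the bar's top, then over the disc to its rim; the bar's other half is unmarked. The bar lies along this line.
- red_line (a point): Inner end of the red set line (5 mm wide, 21 mm long, radial) on the scale ring, at 60 mm from the dial axis, 42 mm above the bench. It does not move. The index is set when the index mark's end meets this point.
- dish: Round culture dish with a lid, clear with an orange top, 60 mm across, 14 mm high, loose on the bench. Origin: centre of its underside. Leave alone.
- bottle: Small green bottle with a blue cap and white label, 44 mm across, 75 mm high, loose on the bench. Origin: centre of its underside. Leave alone.
- tip_box: Blue pipette-tip box with a clear lid, 75 x 110 x 58 mm, loose on the bench. Origin: centre of its underside. Leave alone.

How it is judged:
By the outcome, as a careful person would: the job done as asked, in the order asked, and still so for the second after the job is handed in, with the robot touching nothing.
It also fails if it takes over 40 s, if anything falls off the work surface, if the arm or the gripper's body presses on something with over 40 N, if the wrist force passes 120 N, or if a joint passes its speed limit or range.

ROBOT

A 6-joint arm with a two-finger parallel gripper is mounted at the origin on the work surface. World frame = base frame: x ahead of the robot, y to its left, z up, the work surface at z = 0. Lengths are in m, angles in rad, forces in N, time in s.
With the tool pointing down it reaches from about 0.3 to 0.875 m from the base axis. Payload 6.4 kg.
Tool frame: the origin (TCP) lies at the very end of the fingers, on their centre line; the grasp point (between the pads) lies 19 mm behind it; z points along the fingers, y is the direction in which the jaws open and shut (so a half turn about z gives the same grasp; the last joint's range is limited). The gripper opens to 85 mm and grips with 20 to 120 N. Pads are 22 mm wide; open, the fingers measure 114 mm over their backs; the gripper's body (76 mm by 85 mm) begins 54 mm behind the grasp point. The pads swing forward as they close: fully open they stand 13 mm farther back than shut.
Start: joints at [1.101, 0.181, 1.607, -0, 1.354, -0.206], TCP at [0.15, 0.555, 0.231] pointing down, gripper open.
Joint ranges: [-2.99, 2.99], [-0.89, 2.07], [0.3, 2.58], [-1.14, 4.28], [0, 2.63], [-3.12, 3.12]. Speed limits (rad/s): [2.57, 2.57, 3.01, 3.14, 3.14, 3.14].

INTERFACE

Orientations are given as a unit quaternion [x, y, z, w].
In Python, from plant import arm, camera, hand_in gives the robot as it stands. The module is installed in compiled form; this text tells all that it offers.
- The arm moves only by the shell command python3 -m jog 'ROWS' [FORCE]. ROWS is JSON, a list of rows, each a list of 7 numbers: the finger opening in cm, from 0 to 8.54, then the shift along the tool's x, y, z in cm, then the turn, a rotation vector about the tool's x, y, z in rad. A call has 1 to 10 rows; each row is the pose to reach, as a shift and turn from the pose commanded when the call began, along the tool's axes at that moment; what a row does not reach only later rows make up. A row lasts 1/12 s, in which the tool goes at most 41.7 mm and 7.16 degrees, less where a joint would pass 70% of its speed; a pose out of reach is approached as far as the arm can. A call with a gripper value outside its range is refused whole. The fingers move at their own pace and stop on an object; FORCE is the grip in N (left out, the last holds). Time passes only in rows, so rows that repeat a pose let the fingers close. It gives the time, the measured TCP pose, the force and the opening at its end, in the units of the state.
- arm.observe(): the state, without advancing time (a new reading comes with each control period).
- camera(name): name is "side" or "top"; returns a dict with "img" (420x560x3 uint8, blue, green, red), "intrinsics" (3x3 intrinsics, pixels), "world_from_camera" (4x4, takes a point from camera to world coordinates). Camera axes: x right, y up, looking along -z (the intrinsics and any distortion apply to the point x, -y, -z); pixel columns grow to the right and rows downward; lengths in m; the calibration is good to about 2 mm. A picture is of the moment at which its call begins. There is no depth.
- hand_in(): hands the job in, once; it reports no verdict.
The state is a dict: "t": time; "qpos": joint angles; "dq": joint speeds; "effort": joint torques, N m; "tool_pos": TCP position; "tool_rot": TCP orientation; "ft_force": force on the tool from outside, world axes, zero at the start; "moment": the same for the moment, N m; "grip_width": opening from 0.0 (shut) to 1.0 (fully open).
Only numpy, scipy, OpenCV 4.12 (cv2) and the standard library are available. Lean on these libraries where they do the work, as an engineer would, in place of code of your own. Each camera call takes 0.05 s, during which the arm holds its last target.

## Working session

There is one attempt and no reset: what is moved stays moved. The work goes in short steps, Python scripts to look and compute and a shell command to move; the robot and the scene stay as the last step left them, time stands still between calls to the robot, and variables do not carry over. Pictures are saved under pics/ and viewed, and the job is handed in when it is done.

```bash
mkdir -p pics
python3 - <<'E'
from plant import arm,camera
import cv2,numpy as np
s=arm.observe();print(s['t'],s['tool_pos'],s['tool_rot'],s['grip_width'])
for n in('top','side'):
    c=camera(n);cv2.imwrite(f'pics/{n}0.png',c['img']);print(c['intrinsics'],c['world_from_camera'],c.keys())
E
```

```text
0.0 [0.1496587  0.55462549 0.23039955] [ 1.31508031e-01  9.91314737e-01 -8.06824781e-04 -2.82596966e-04] 0.9999236278878191
[[476.84476938   0.         275.45777474]
 [  0.         476.84476938 215.28789948]
 [  0.           0.           1.        ]] [[-0.00256229  0.99922738 -0.03921829  0.57448887]
 [-0.99957281 -0.00141742  0.02919227  0.08193097]
 [ 0.02911412  0.03927634  0.99880415  0.96214125]
 [ 0.          0.          0.          1.        ]] dict_keys(['img', 'intrinsics', 'world_from_camera'])
[[486.53134468   0.         287.15796012]
 [  0.         486.53134468 211.91423733]
 [  0.           0.           1.        ]] [[ 0.90105646  0.27738596 -0.33339808  0.28488424]
 [-0.43357965  0.55788971 -0.70764946 -0.64986061]
 [-0.01029266  0.78218674  0.62295904  0.70806794]
 [ 0.          0.          0.          1.        ]] dict_keys(['img', 'intrinsics', 'world_from_camera'])
```

View pics/top0.png

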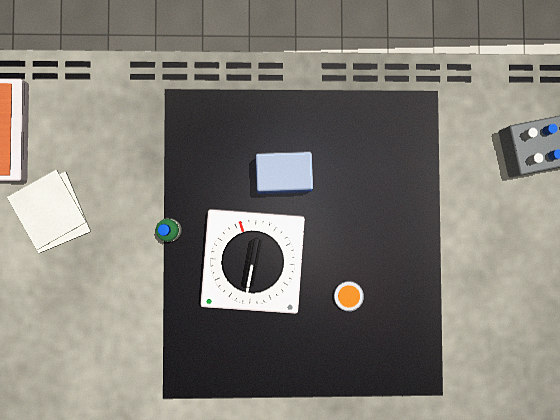

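View pics/side0.png

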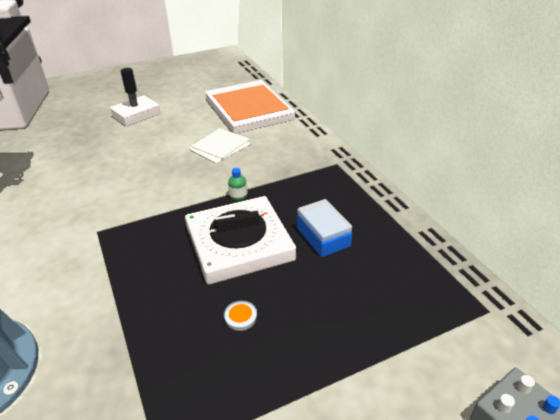

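The top view shows the dial centre at about (253,261), the index end at about (248,291) pointing towards the robot, and the red line at about (241,227) on the far side. The tip box is at (285,172), the bottle at (167,230) and the dish at (348,296). Next I'll measure these accurately.

```bash
cat > h.py <<'E'
import numpy as np,cv2
from plant import arm,camera
def ray(c,uv,z):
    K=c['intrinsics'];T=c['world_from_camera']
    d=T[:3,:3]@np.array([(uv[0]-K[0,2])/K[0,0],-(uv[1]-K[1,2])/K[1,1],-1]);o=T[:3,3]
    return o+d*(z-o[2])/d[2]
def proj(c,p):
    T=c['world_from_camera'];K=c['intrinsics'];q=T[:3,:3].T@(np.array(p)-T[:3,3])
    return np.array([K[0,2]+K[0,0]*q[0]/-q[2],K[1,2]+K[1,1]*q[1]/q[2]])
def cents(mask):
    n,l,st,ce=cv2.connectedComponentsWithStats(mask.astype(np.uint8))
    return [(st[i][4],ce[i],st[i][:4]) for i in range(1,n)]
E
python3 - <<'E'
from h import *
for n in('top','side'):
    c=camera(n);im=c['img'].astype(int);b,g,r=im[...,0],im[...,1],im[...,2]
    print(n)
    m=(r>150)&(g<110)&(b<110)
    for a,ce,s in cents(m):
        if a>6: print('red',a,ce,s,ray(c,ce,.042))
    # pod: white saturation
    w=((im.min(2)>200)).astype(np.uint8)
    big=max(cents(w),key=lambda t:t[0] if 150<t[1][0]<330 and 150<t[1][1]<330 else 0)
    print('white',big[0],big[1],big[2])
    if n=='top':
        n_,l,st,ce=cv2.connectedComponentsWithStats(w)
        i=l[215,215] or l[300,215]
        ct=max(cv2.findContours((l==i).astype(np.uint8),cv2.RETR_EXTERNAL,cv2.CHAIN_APPROX_NONE)[0],key=cv2.contourArea)
        R=cv2.minAreaRect(ct);bx=cv2.boxPoints(R);P=np.array([ray(c,p,.04) for p in bx]);print('pod corners',P[:,:2].round(4),P.mean(0),np.linalg.norm(P[0]-P[1]),np.linalg.norm(P[1]-P[2]))
    cv2.imwrite(f'pics/{n}z.png',cv2.resize(c['img'][200:325,190:320] if n=='top' else c['img'][190:285,180:310],None,fx=5 if n=='top' else 6,fy=5 if n=='top' else 6,interpolation=cv2.INTER_CUBIC)[:600,:800])
E
```

```text
top
red 13 [ 10. 120.] [ 10 114   1  13] [0.79404479 0.56338108 0.042     ]
red 14 [  8.28571429 170.78571429] [  5 165   5  10] [0.69630835 0.56474657 0.042     ]
red 27 [241.03703704 226.22222222] [239 221   5  11] [0.58963501 0.12141997 0.042     ]
white 6099 [252.52057714 260.89654042] [201 210 104 103]
pod corners [[ 0.4368  0.1993]
 [ 0.6227  0.1867]
 [ 0.6091 -0.0008]
 [ 0.4223  0.0135]] [0.52270871 0.09967126 0.04      ] 0.18636215132301764 0.187969807920357
side
white 3639 [238.65732344 237.40175872] [186 196 110  78]
```

View pics/topz.png

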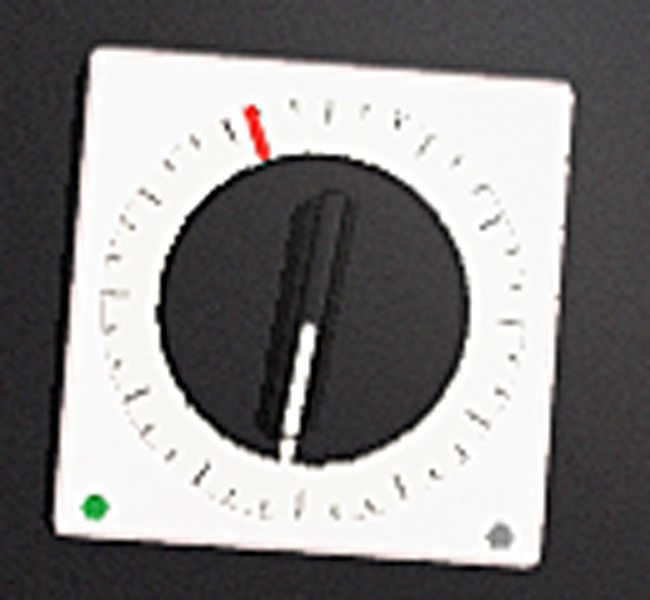

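View pics/sidez.png

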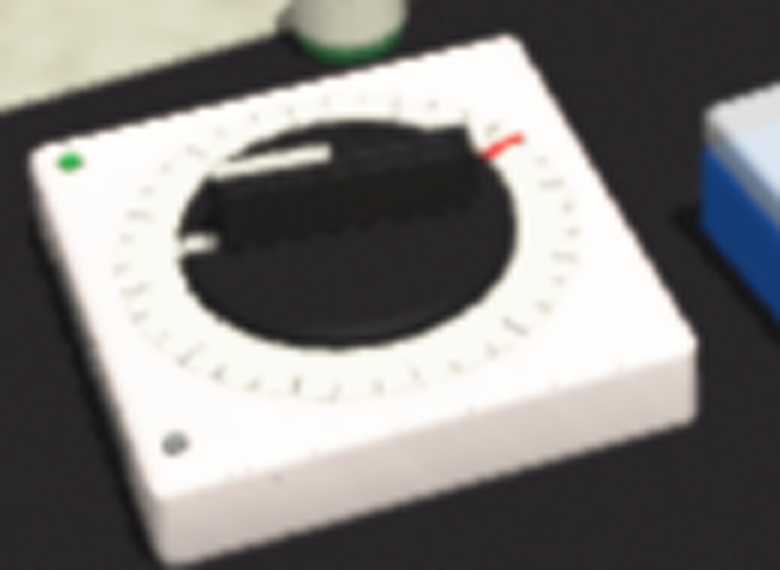

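Run:
```python
from h import *
c=camera('top')
f=lambda x,y:((x+.5)/5-.5+190,(y+.5)/5-.5+200)
im=c['img'];g=im.max(2)
m=(g<120).astype(np.uint8)
n,l,st,ce=cv2.connectedComponentsWithStats(m)
i=l[285,232] or l[250,230];ct=max(cv2.findContours((l==i).astype(np.uint8),cv2.RETR_EXTERNAL,cv2.CHAIN_APPROX_NONE)[0],key=cv2.contourArea)
hull=cv2.convexHull(ct);E=cv2.fitEllipse(hull);print(st[i],E)
A=ray(c,E[0],.05);print('axis',A, 'diam',E[1][0]/476.8*.91)
for nm,p,z in(('barmid',(309,325),.08),('barline end',(293,432),.08),('idx',(287,455),.05),('redin',(264,158),.04),('redout',(250,108),.04)):
    P=ray(c,f(*p),z);d=(P-A)[:2];print(nm,P,np.hypot(*d)*1e3,np.degrees(np.arctan2(d[1],d[0])))
R=ray(c,(241.04,226.22),.04);d=(R-A)[:2];print(np.hypot(*d),np.degrees(np.arctan2(d[1],d[0])))
b,gg,r=[im[...,k].astype(int) for k in range(3)]
for nm,m,z in(('dish',(r>200)&(gg<190)&(gg>90)&(b<90),.014),('box',(b>gg+15)&(b>150)&(r>100),.058),('cap',(b>gg+60)&(r<90),.075)):
    for a,q,s in cents(m):
        if a>30:print(nm,a,q,s,ray(c,q,z),ray(c,s[:2],z),ray(c,s[:2]+s[2:],z))
```

```text
[ 221  231   63   62 2955] ((252.14825439453125, 261.3147277832031), (61.73504638671875, 62.22785568237305), 85.21868133544922)
axis [0.52260898 0.09992498 0.05      ] diam 0.11782485782700097
barmid [0.51828793 0.10071393 0.08      ] 4.392489980960988 169.65270424892122
barline end [0.47910129 0.10661347 0.08      ] 44.018809404111046 171.26026886610302
idx [0.46717398 0.10973289 0.05      ] 56.29595542710817 169.96669563067337
redin [0.58005793 0.1188775  0.04      ] 60.4944584315975 18.257823693130607
redout [0.5993703  0.12427864 0.04      ] 80.53198836450915 17.602401516272415
0.07044829147853587 17.83366362859274
dish 930 [  4.62903226 127.58064516] [ 0 84 11 91] [0.78559914 0.58817315 0.014     ] [0.87249029 0.59887328 0.014     ] [0.69170237 0.57402858 0.014     ]
dish 363 [348.54545455 295.95316804] [338 286  22  21] [ 0.45115454 -0.09061285  0.014     ] [ 0.47094578 -0.06972892  0.014     ] [ 0.42920026 -0.11328434  0.014     ]
box 2031 [283.93599212 171.49483013] [256 153  57  38] [0.69351134 0.03912297 0.058     ] [0.72884773 0.09230087 0.058     ] [ 0.6562305  -0.01622003  0.058     ]
cap 67 [552.11940299 128.        ] [548 124   9   9] [ 0.77530679 -0.47270926  0.075     ] [ 0.78297246 -0.46490452  0.075     ] [ 0.76572452 -0.48194142  0.075     ]
cap 50 [556.78 153.54] [554 149   6  10] [ 0.7262905  -0.48048236  0.075     ] [ 0.73498024 -0.47531715  0.075     ] [ 0.71584416 -0.48645219  0.075     ]
cap 106 [163.29245283 229.40566038] [158 224  12  12] [0.5835093  0.26342136 0.075     ] [0.59351778 0.27320586 0.075     ] [0.57130205 0.25102697 0.075     ]
```

```bash
cat >> h.py <<'E'
from scipy.spatial.transform import Rotation as Ro
A=np.array([.5226,.0998]);
def barpt(th,r,off):  # off: distance on CCW side
    t=np.radians(th);return A+r*np.array([np.cos(t),np.sin(t)])+off*np.array([-np.sin(t),np.cos(t)])
def rel(xy,z,yaw,p=None,q=None):
    s=arm.observe()
    R=Ro.from_quat(s['tool_rot'] if q is None else q);p=s['tool_pos'] if p is None else p
    t=np.radians(yaw);x=np.array([np.cos(t),np.sin(t),0]);T=np.c_[x,[x[1],-x[0],0],[0,0,-1]]
    return (R.inv().apply(np.r_[xy,z]-p)*100).round(2),(R.inv()*Ro.from_matrix(T)).as_rotvec().round(3)
E
python3 - <<'E'
from h import *
print(barpt(170.3,.03,.042),rel(barpt(170.3,.03,.042),.14,170.3))
E
```

```text
[0.48595234 0.06345514] (array([-45.27, -38.67,   9.11]), array([-0.001, -0.   , -0.095]))
```

```bash
python3 -m jog '[[0,-9,-8,0,0,0,0],[0,-18,-16,2,0,0,-0.05],[0,-27,-24,4,0,0,-0.095],[0,-36,-31,6,0,0,-0.095],[0,-45.3,-38.7,9.1,0,0,-0.095],[0,-45.3,-38.7,9.1,0,0,-0.095],[0,-45.3,-38.7,9.1,0,0,-0.095],[0,-45.3,-38.7,9.1,0,0,-0.095],[0,-45.3,-38.7,9.1,0,0,-0.095],[0,-45.3,-38.7,9.1,0,0,-0.095]]' 40
```

```text
t: 1.08
tool_pos: [0.3824, 0.2128, 0.1726]
tool_rot: [0.084, 0.996, 0.0, 0.0]
ft_force: [0.5, 0.9, 0.6]
grip_width: 0.003
```

```bash
python3 -c "
from h import *
print(rel(barpt(170.3,.03,.042),.14,170.3))"
```

```text
(array([-12.72, -12.99,   3.26]), array([0.   , 0.001, 0.001]))
```

```bash
python3 -m jog '[[0,-3,-3,0.8,0,0,0],[0,-6,-6,1.6,0,0,0],[0,-8.5,-8.7,2.2,0,0,0],[0,-10.5,-10.7,2.7,0,0,0],[0,-10.5,-10.7,2.7,0,0,0],[0,-10.5,-10.7,2.7,0,0,0],[0,-10.5,-10.7,2.7,0,0,0]]'; python3 -c "
from h import *
print(rel(barpt(170.3,.03,.042),.057,170.3))
for n in('top','side'): cv2.imwrite(f'pics/{n}1.png',camera(n)['img'])
print(arm.observe()['qpos'],arm.observe()['tool_pos'])"
```

```text
t: 1.67
tool_pos: [0.4667, 0.0918, 0.1454]
tool_rot: [0.085, 0.996, 0.0, -0.0]
ft_force: [-0.6, -0.1, -0.4]
grip_width: 0.001
(array([-2.38, -2.47,  8.84]), array([ 0.   , -0.001, -0.   ]))
[-5.47215447e-02  5.68503712e-02  1.93033047e+00  2.30978758e-04
  1.15456889e+00 -1.45817924e+00] [0.46656389 0.09248745 0.14570455]
```

View pics/side1.png

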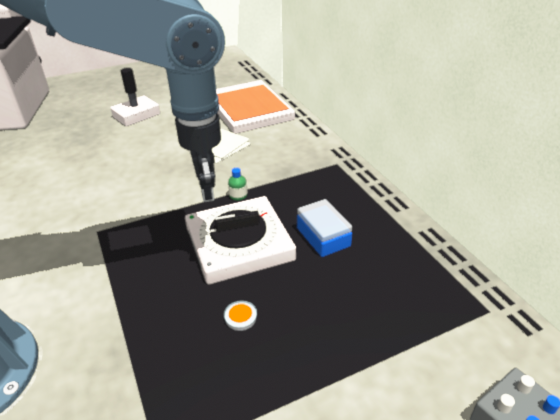

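The closed fingertips are at about (208,198), above the near edge of the pod and clear of everything. I'll move sideways to the left-of-index side of the bar, then go down.

```bash
python3 -m jog '[[0,-2.4,-2.5,1,0,0,0],[0,-2.4,-2.5,2,0,0,0],[0,-2.4,-2.5,5,0,0,0],[0,-2.4,-2.5,7.5,0,0,0],[0,-2.4,-2.5,8.8,0,0,0],[0,-2.4,-2.5,8.8,0,0,0],[0,-2.4,-2.5,8.8,0,0,0]]'; python3 -c "
from h import *
print(rel(barpt(170.3,.03,.024),.057,170.3))
c=camera('top');cv2.imwrite('pics/top2.png',cv2.resize(c['img'][180:340,170:370],None,fx=3.7,fy=3.7));c=camera('side');cv2.imwrite('pics/side2.png',cv2.resize(c['img'][160:300,150:320],None,fx=4,fy=4))"
```

```text
t: 2.35
tool_pos: [0.4858, 0.0638, 0.0573]
tool_rot: [0.084, 0.997, 0.0, -0.001]
ft_force: [0.6, -0.7, 0.6]
grip_width: -0.005
(array([-0.02,  1.77,  0.03]), array([-0.   , -0.002,  0.002]))
```

View pics/side2.png

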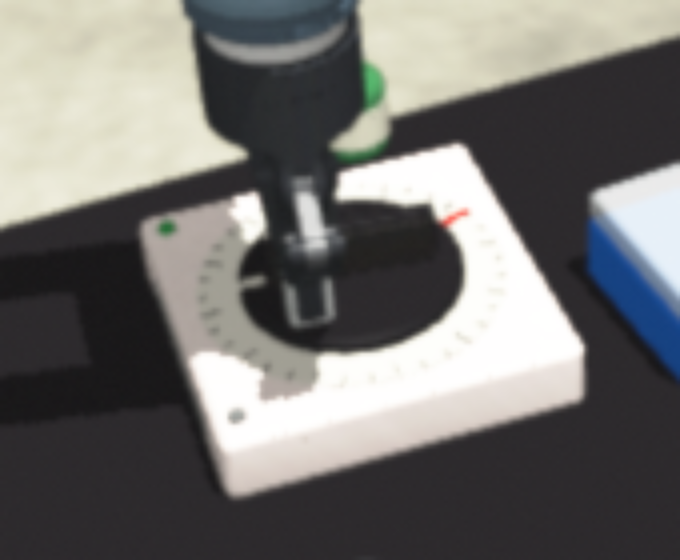

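View pics/top2.png

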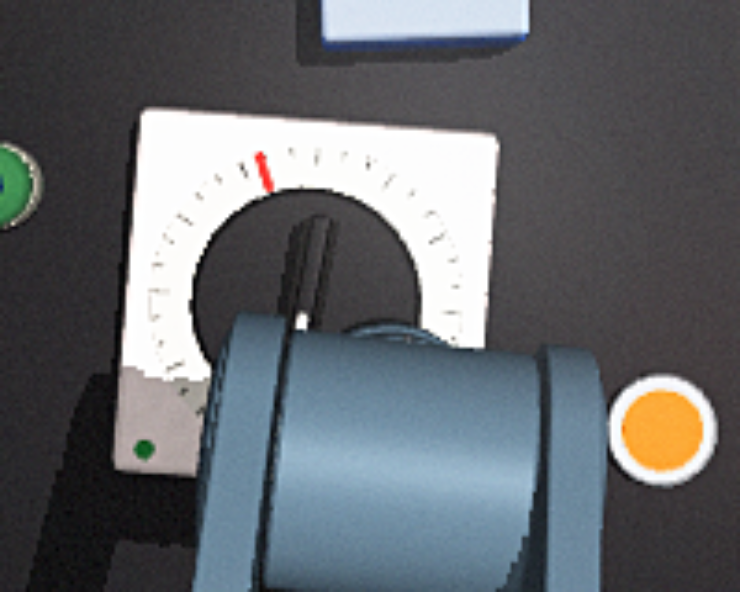

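The side view shows the fingertip end at about (310,300) in the crop, standing free on the left-of-index side with the bar untouched. Next I'll creep towards it along tool +y until contact.

```bash
for i in 1; do python3 -m jog '[[0,0,0.7,0,0,0,0],[0,0,1.2,0,0,0,0],[0,0,1.4,0,0,0,0],[0,0,1.4,0,0,0,0]]'; python3 -m jog '[[0,0,0.2,0,0,0,0],[0,0,0.2,0,0,0,0]]';python3 -m jog '[[0,0,0.2,0,0,0,0],[0,0,0.2,0,0,0,0]]'; python3 -m jog '[[0,0,0.2,0,0,0,0],[0,0,0.2,0,0,0,0]]'; done
```

```text
t: 2.78
tool_pos: [0.4894, 0.0773, 0.0582]
tool_rot: [0.084, 0.996, 0.0, 0.001]
ft_force: [0.2, 0.4, 0.4]
grip_width: -0.0
t: 2.95
tool_pos: [0.4894, 0.0789, 0.0577]
tool_rot: [0.084, 0.996, 0.0, 0.0]
ft_force: [0.3, -0.7, 1.0]
grip_width: 0.003
t: 3.12
tool_pos: [0.4897, 0.0807, 0.0576]
tool_rot: [0.084, 0.996, 0.0, -0.0]
ft_force: [0.2, -0.4, 0.2]
grip_width: -0.004
t: 3.28
tool_pos: [0.49, 0.0827, 0.0576]
tool_rot: [0.084, 0.996, 0.0, -0.0]
ft_force: [-0.2, -0.7, -0.2]
grip_width: 0.0
```

```bash
for i in 1; do python3 -m jog '[[0,0,0.2,0,0,0,0],[0,0,0.2,0,0,0,0]]';python3 -m jog '[[0,0,0.2,0,0,0,0],[0,0,0.2,0,0,0,0]]'; python3 -m jog '[[0,0,0.2,0,0,0,0],[0,0,0.2,0,0,0,0]]'; done
```

```text
t: 3.45
tool_pos: [0.4902, 0.0843, 0.0575]
tool_rot: [0.084, 0.996, -0.0, -0.0]
ft_force: [-0.9, -1.3, 0.6]
grip_width: 0.006
t: 3.62
tool_pos: [0.4901, 0.086, 0.0575]
tool_rot: [0.084, 0.996, -0.001, -0.001]
ft_force: [-3.0, -4.6, 2.9]
grip_width: -0.004
t: 3.78
tool_pos: [0.49, 0.0879, 0.0574]
tool_rot: [0.084, 0.996, -0.001, -0.001]
ft_force: [-4.0, -4.8, 2.9]
grip_width: -0.004
```

Contact came at about a 20 mm offset, with about 5 N. Now I'll work out the arc about the dial axis, with the tool yaw following the bar.

```bash
cat > arc.py <<'E'
from h import *
import sys
a=list(map(float,sys.argv[1:]))
for th in a:
    s,r=rel(barpt(th,.030,.020),.057,th);print(th,s,r)
E
python3 arc.py 165 160 154 148 142 136 130 124 118 112
```

```text
165.0 [0.16 0.01 0.04] [-0.002 -0.002  0.093]
160.0 [0.3  0.29 0.04] [-0.002 -0.002  0.181]
154.0 [0.43 0.65 0.04] [-0.002 -0.002  0.285]
148.0 [0.52 1.01 0.04] [-0.002 -0.002  0.39 ]
142.0 [0.57 1.39 0.04] [-0.002 -0.002  0.495]
136.0 [0.59 1.76 0.04] [-0.002 -0.002  0.599]
130.0 [0.57 2.14 0.04] [-0.002 -0.002  0.704]
124.0 [0.5  2.51 0.04] [-0.002 -0.001  0.809]
118.0 [0.4  2.87 0.04] [-0.003 -0.001  0.914]
112.0 [0.26 3.22 0.04] [-3.000e-03 -1.000e-03  1.018e+00]
```

```bash
python3 -m jog '[[0,0.16,0.01,0,0,0,0.093],[0,0.3,0.29,0,0,0,0.181],[0,0.43,0.65,0,0,0,0.285],[0,0.52,1.01,0,0,0,0.39],[0,0.57,1.39,0,0,0,0.495],[0,0.59,1.76,0,0,0,0.6],[0,0.57,2.14,0,0,0,0.704],[0,0.5,2.51,0,0,0,0.81],[0,0.4,2.87,0,0,0,0.914],[0,0.26,3.22,0,0,0,1.018]]'; python3 arc.py 112 106 100 94 88 82 76 70 64 58; python3 -c "
from h import *
c=camera('top');cv2.imwrite('pics/top3.png',cv2.resize(c['img'][180:340,170:370],None,fx=3.7,fy=3.7));c=camera('side');cv2.imwrite('pics/side3.png',cv2.resize(c['img'][160:300,150:320],None,fx=4,fy=4))"
```

```text
t: 4.62
tool_pos: [0.4924, 0.1205, 0.0574]
tool_rot: [0.561, 0.828, -0.001, -0.001]
ft_force: [-5.4, -4.0, 4.9]
grip_width: -0.002
112.0 [-0.05  0.02  0.04] [-0.003 -0.001 -0.005]
106.0 [0.14 0.35 0.04] [-0.003 -0.     0.1  ]
100.0 [0.3  0.69 0.03] [-0.003 -0.     0.204]
94.0 [0.43 1.05 0.03] [-0.003 -0.     0.309]
88.0 [0.51 1.41 0.03] [-0.004  0.     0.414]
82.0 [0.56 1.79 0.03] [-0.004  0.     0.519]
76.0 [0.56 2.17 0.03] [-0.004  0.     0.623]
70.0 [0.53 2.54 0.03] [-0.004  0.001  0.728]
64.0 [0.46 2.91 0.03] [-0.003  0.001  0.833]
58.0 [0.35 3.27 0.03] [-0.003  0.001  0.937]
```

View pics/side3.png

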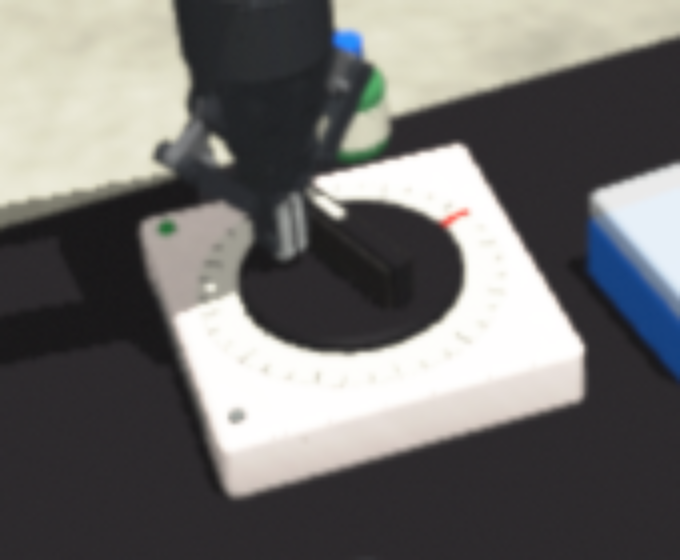

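View pics/top3.png

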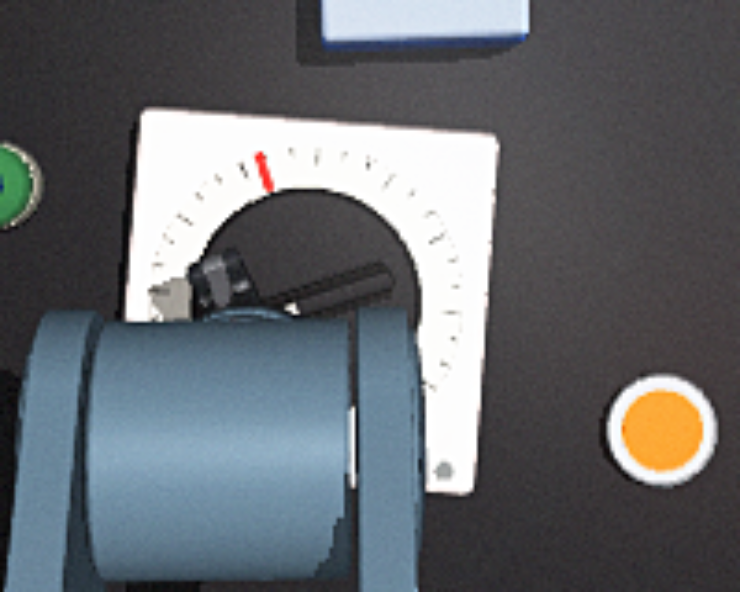

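The bar has followed, with its index end now at about 110° and the fingertip flat against one side. I'll carry on with the arc.

```bash
python3 -m jog '[[0,0.14,0.35,0,0,0,0.1],[0,0.3,0.69,0,0,0,0.204],[0,0.43,1.05,0,0,0,0.31],[0,0.51,1.41,0,0,0,0.414],[0,0.56,1.79,0,0,0,0.52],[0,0.56,2.17,0,0,0,0.623],[0,0.53,2.54,0,0,0,0.728],[0,0.46,2.91,0,0,0,0.833],[0,0.35,3.27,0,0,0,0.937]]'; python3 arc.py 58 52 46 40 34 28 24 22
```

```text
t: 5.47
tool_pos: [0.5212, 0.1368, 0.0571]
tool_rot: [0.874, 0.486, -0.001, -0.001]
ft_force: [-6.2, 1.8, 3.7]
grip_width: 0.001
58.0 [-0.06  0.08  0.01] [-0.004  0.001  0.004]
52.0 [0.13 0.4  0.01] [-0.003  0.001  0.108]
46.0 [0.29 0.74 0.01] [-0.003  0.002  0.213]
40.0 [0.41 1.1  0.01] [-0.003  0.002  0.318]
34.0 [0.49 1.47 0.  ] [-0.003  0.002  0.423]
28.0 [0.53 1.85 0.  ] [-0.003  0.002  0.527]
24.0 [0.54 2.1  0.  ] [-0.003  0.002  0.597]
22.0 [0.53 2.22 0.  ] [-0.003  0.002  0.632]
```

```bash
python3 -m jog '[[0,0.13,0.4,0,0,0,0.108],[0,0.29,0.74,0,0,0,0.213],[0,0.41,1.1,0,0,0,0.318],[0,0.49,1.47,0,0,0,0.423],[0,0.53,1.85,0,0,0,0.527],[0,0.54,2.1,0,0,0,0.6],[0,0.54,2.1,0,0,0,0.6],[0,0.54,2.1,0,0,0,0.6]]'; python3 arc.py 24;python3 -c "
from h import *
c=camera('top');cv2.imwrite('pics/top4.png',cv2.resize(c['img'][200:325,190:320],None,fx=4.8,fy=4.8,interpolation=2));c=camera('side');cv2.imwrite('pics/side4.png',cv2.resize(c['img'][160:300,150:320],None,fx=4,fy=4))"
```

```text
t: 6.13
tool_pos: [0.5427, 0.1303, 0.0571]
tool_rot: [0.978, 0.209, -0.001, -0.001]
ft_force: [-3.2, 4.0, 0.5]
grip_width: -0.003
24.0 [-0.08 -0.03  0.01] [-0.002  0.001  0.003]
```

View pics/side4.png

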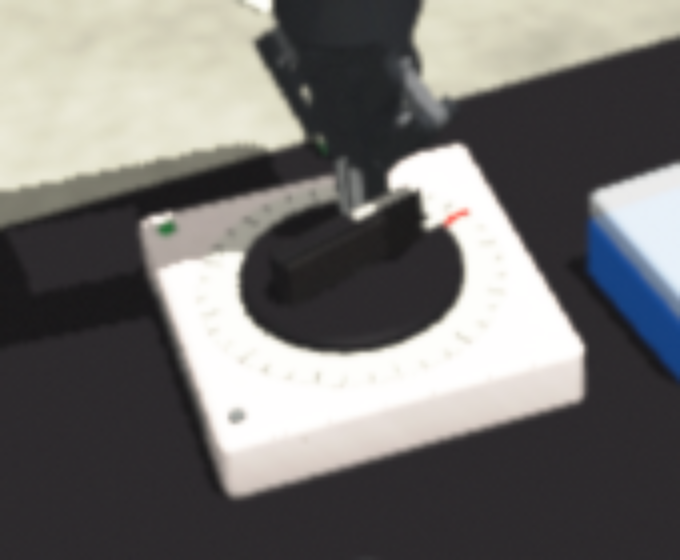

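View pics/top4.png

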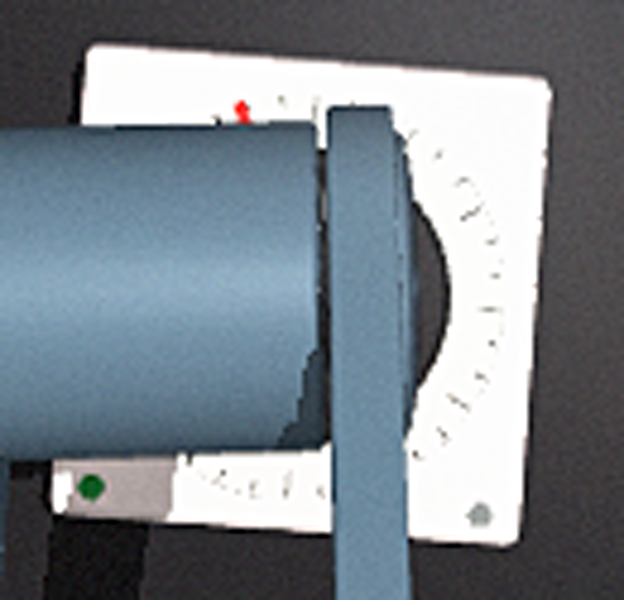

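The side view shows the bar a few degrees short: the white line at the rim is at about (428,218) and the inner end of the red line at about (443,223). The top view is blocked by the wrist. I'll back off along tool −y, lift and withdraw to measure in both views.

```bash
python3 -m jog '[[0,0,-1,0,0,0,0],[0,0,-2.5,0,0,0,0],[0,0,-2.5,-3,0,0,0],[0,0,-2.5,-6,0,0,0],[0,-4,-2.5,-8,0,0,0],[0,-8,-4,-8,0,0,0],[0,-12,-6,-8,0,0,0],[0,-16,-8,-8,0,0,0],[0,-20,-10,-8,0,0,0],[0,-20,-10,-8,0,0,0]]'
cat > look.py <<'E'
from h import *
import sys
k=sys.argv[1]
c=camera('top');cv2.imwrite(f'pics/top{k}.png',cv2.resize(c['img'][205:315,195:310],None,fx=5,fy=5,interpolation=2))
c=camera('side');cv2.imwrite(f'pics/side{k}.png',cv2.resize(c['img'][185:285,180:300],None,fx=6,fy=6,interpolation=2))
E
python3 look.py 5
```

```text
t: 7.07
tool_pos: [0.315, 0.1402, 0.1363]
tool_rot: [0.978, 0.209, -0.001, 0.0]
ft_force: [0.8, -0.3, -1.4]
grip_width: -0.002
```

View pics/side5.png

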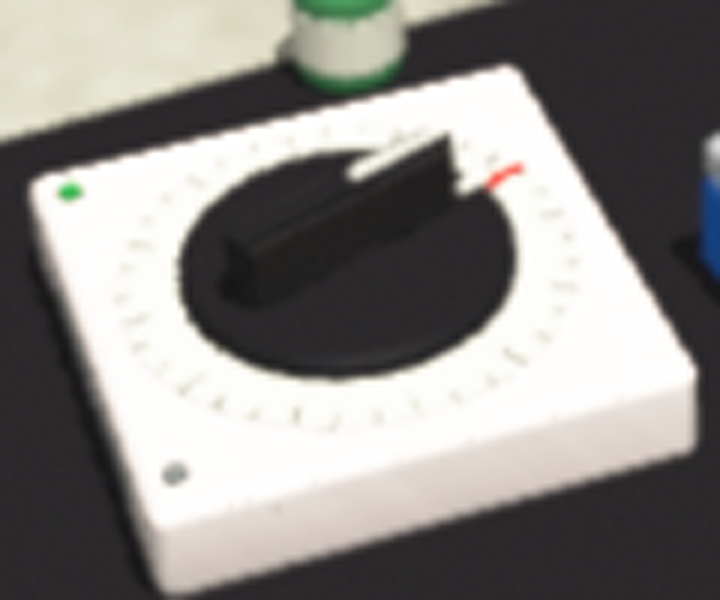

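View pics/top5.png

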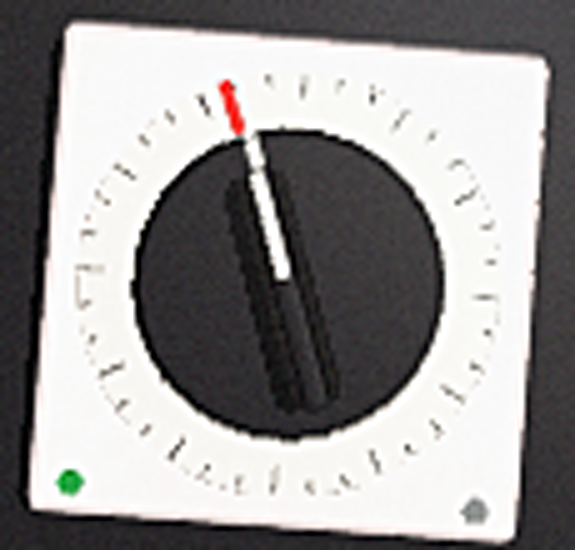

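The index is now very close to the red line. In the top crop its rim end is at about (247,138) and the red inner end at about (240,131). Next I'll put a number on it with intensity-weighted line centres.

```bash
cat > ang.py <<'E'
from h import *
cs=camera('top');c=cs;im=c['img'].astype(float);g=im.min(2)
A3=np.r_[A,.05]
ac=proj(c,[*A,.05])
Z=np.zeros(g.shape,np.uint8)
# polar samples on given height, find white-line angle vs radius
def prof(c,img,r,z,ths):
    pts=np.array([proj(c,[A[0]+r*np.cos(t),A[1]+r*np.sin(t),z]) for t in np.radians(ths)],np.float32)
    return cv2.remap(img.astype(np.float32),pts[:,0].reshape(1,-1),pts[:,1].reshape(1,-1),cv2.INTER_LINEAR)[0]
ths=np.arange(-5,45,.25)
for n in('top','side'):
    c=camera(n);im=c['img'].astype(float);w=im.min(2);red=np.clip(im[...,2]-im[...,1],0,None)
    print(n)
    for nm,img,rs,z in(('bar',w,(20,25,30,35,40),.08),('disc',w,(50,52,54,56),.05),('red',red,(64,67,70,73,76,79),.04)):
        o=[]
        for r in rs:
            q=prof(c,img,r/1e3,z,ths);q=np.clip(q-60,0,None)
            i=q.argmax();k=abs(ths-ths[i])<np.degrees(5/r);o.append(((q*ths)[k].sum()/max(q[k].sum(),1e-9)).round(1))
        print(nm,o,np.median(o))
E
python3 ang.py
```

```text
top
bar [np.float64(14.1), np.float64(14.0), np.float64(14.3), np.float64(14.6), np.float64(14.8)] 14.3
disc [np.float64(14.4), np.float64(14.7), np.float64(14.7), np.float64(14.2)] 14.55
red [np.float64(18.1), np.float64(18.1), np.float64(18.0), np.float64(18.1), np.float64(17.8), np.float64(18.0)] 18.05
side
bar [np.float64(21.7), np.float64(39.0), np.float64(38.9), np.float64(39.5), np.float64(34.1)] 38.9
disc [np.float64(15.6), np.float64(16.4), np.float64(17.5), np.float64(17.4)] 16.9
red [np.float64(0.0), np.float64(19.9), np.float64(20.4), np.float64(21.2), np.float64(21.0), np.float64(20.6)] 20.5
```

Both views agree that the dial is 3.6° past the red line, at 14.45° against 18.05°. To turn it back, I'll push the near, unmarked half from its +y side. Only that one side is touched, and the side camera keeps sight of the index.

```bash
sed -i 's/A=np.array(\[.5226,.0998\])/A=np.array([.5226,.1005])/' h.py; python3 -c "
from h import *
print(rel(barpt(16,-.03,.038),.11,16),rel(barpt(16,-.03,.038),.057,16))"
```

```text
(array([14.26,  7.57,  2.91]), array([ 0.001, -0.003,  0.139])) (array([14.24,  7.56,  8.21]), array([ 0.001, -0.003,  0.139]))
```

```bash
python3 -m jog '[[0,3.5,1.8,1,0,0,0.1],[0,7,3.6,2,0,0,0.139],[0,10.5,5.4,3,0,0,0.139],[0,14.2,7.5,3,0,0,0.139],[0,14.2,7.5,3,0,0,0.139],[0,14.2,7.5,3,0,0,0.139],[0,14.2,7.5,3,0,0,0.139]]'; python3 -c "
from h import *
print(rel(barpt(16,-.03,.038),.057,16))
c=camera('side');cv2.imwrite('pics/side6.png',cv2.resize(c['img'][160:300,150:320],None,fx=4,fy=4))"
```

```text
t: 7.9
tool_pos: [0.4806, 0.1287, 0.1067]
tool_rot: [0.99, 0.139, -0.001, -0.0]
ft_force: [0.2, 0.2, 0.5]
grip_width: 0.0
(array([0.27, 0.07, 4.97]), array([-0.   ,  0.002, -0.001]))
```

View pics/side6.png

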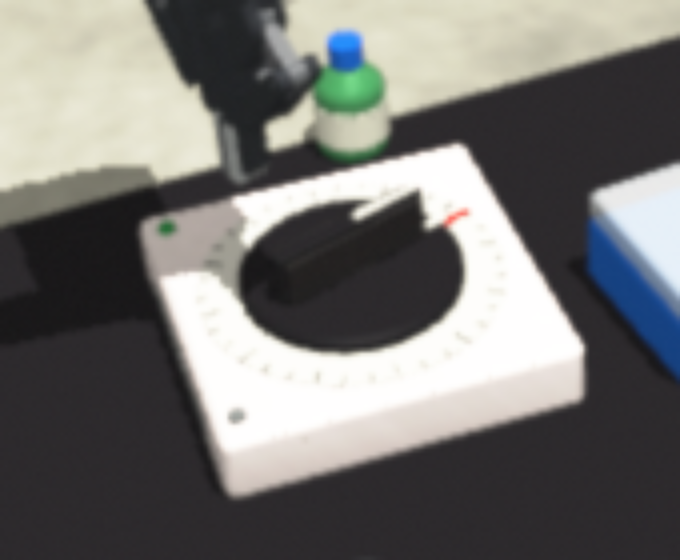

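The tip, at about (240,175), hangs behind the near half of the bar, clear of the bottle. I'll lower it and approach to about a 26 mm offset.

```bash
python3 -m jog '[[0,0.2,0,2.5,0,0,0],[0,0.2,0,4.9,0,0,0],[0,0.2,0,4.9,0,0,0],[0,0.2,0.7,4.9,0,0,0],[0,0.2,1.1,4.9,0,0,0],[0,0.2,1.1,4.9,0,0,0],[0,0.2,1.1,4.9,0,0,0]]'; python3 -c "
from h import *
print(rel(barpt(14.5,-.03,.022),.057,16))";python3 ang.py
```

```text
t: 8.53
tool_pos: [0.4866, 0.1186, 0.0603]
tool_rot: [0.99, 0.139, 0.001, 0.0]
ft_force: [-0.1, 0.7, 0.6]
grip_width: -0.0
(array([0.02, 0.46, 0.33]), array([ 0.001, -0.003, -0.001]))
top
bar [np.float64(12.2), np.float64(12.6), np.float64(12.7), np.float64(13.6), np.float64(13.7)] 12.7
disc [np.float64(13.5), np.float64(13.9), np.float64(14.0), np.float64(13.5)] 13.7
red [np.float64(17.5), np.float64(17.5), np.float64(17.5), np.float64(17.6), np.float64(17.4), np.float64(17.5)] 17.5
side
bar [np.float64(19.8), np.float64(39.0), np.float64(40.0), np.float64(39.2), np.float64(40.8)] 39.2
disc [np.float64(15.0), np.float64(15.7), np.float64(16.9), np.float64(16.9)] 16.299999999999997
red [np.float64(0.0), np.float64(19.5), np.float64(20.0), np.float64(20.7), np.float64(20.5), np.float64(20.0)] 20.0
```

Both views can still see the index, which reads −3.7°. I'll creep in.

```bash
python3 -m jog '[[0,0,0.3,0.3,0,0,0],[0,0,0.3,0.3,0,0,0]]'; python3 -m jog '[[0,0,0.15,0,0,0,0],[0,0,0.15,0,0,0,0]]';python3 -m jog '[[0,0,0.15,0,0,0,0],[0,0,0.15,0,0,0,0]]'; python3 ang.py | grep -v bar
```

```text
t: 8.85
tool_pos: [0.4862, 0.1158, 0.0554]
tool_rot: [0.99, 0.139, -0.0, 0.0]
ft_force: [0.8, -1.3, -0.7]
grip_width: -0.002
t: 9.02
tool_pos: [0.4863, 0.1147, 0.0554]
tool_rot: [0.99, 0.139, -0.0, -0.0]
ft_force: [-0.6, 1.1, 0.1]
grip_width: -0.001
t: 9.18
tool_pos: [0.4863, 0.1135, 0.0553]
tool_rot: [0.99, 0.139, -0.001, -0.0]
ft_force: [-2.2, 3.7, 1.2]
grip_width: -0.003
top
disc [np.float64(15.9), np.float64(16.3), np.float64(16.1), np.float64(15.9)] 16.0
red [np.float64(17.5), np.float64(17.5), np.float64(17.5), np.float64(17.6), np.float64(17.3), np.float64(17.5)] 17.5
side
disc [np.float64(17.1), np.float64(18.1), np.float64(18.5), np.float64(19.6)] 18.3
red [np.float64(0.0), np.float64(20.2), np.float64(20.3), np.float64(20.8), np.float64(20.5), np.float64(20.0)] 20.25
```

```bash
python3 -m jog '[[0,0,0.06,0,0,0,0],[0,0,0.06,0,0,0,0]]'; python3 ang.py | grep -v bar
```

```text
t: 9.5
tool_pos: [0.4863, 0.113, 0.0553]
tool_rot: [0.99, 0.139, -0.001, -0.0]
ft_force: [-4.8, 4.2, 1.8]
grip_width: 0.001
top
disc [np.float64(17.1), np.float64(17.0), np.float64(17.3), np.float64(17.2)] 17.15
red [np.float64(17.5), np.float64(17.5), np.float64(17.5), np.float64(17.6), np.float64(17.4), np.float64(17.5)] 17.5
side
disc [np.float64(18.0), np.float64(19.0), np.float64(20.2), np.float64(20.6)] 19.6
red [np.float64(0.0), np.float64(20.3), np.float64(20.3), np.float64(20.8), np.float64(20.5), np.float64(20.0)] 20.3
```

```bash
python3 -m jog '[[0,0,0.02,0,0,0,0],[0,0,0.02,0,0,0,0]]'; python3 ang.py | grep -v bar; python3 -m jog '[[0,0,-1,0,0,0,0],[0,0,-2,0,0,0,0],[0,0,-2,-3,0,0,0],[0,0,-2,-6,0,0,0],[0,-4,-2.5,-8,0,0,0],[0,-8,-4,-8,0,0,0],[0,-12,-6,-8,0,0,0],[0,-15,-7,-8,0,0,0],[0,-15,-7,-8,0,0,0],[0,-15,-7,-8,0,0,0]]'; python3 ang.py; python3 look.py 7; python3 -c "
from h import *
cv2.imwrite('pics/all7.png',camera('top')['img'])"
```

```text
t: 9.82
tool_pos: [0.4863, 0.1128, 0.0553]
tool_rot: [0.99, 0.139, -0.001, -0.0]
ft_force: [-4.0, 3.6, 1.4]
grip_width: 0.001
top
disc [np.float64(17.4), np.float64(17.2), np.float64(17.8), np.float64(17.6)] 17.5
red [np.float64(17.5), np.float64(17.5), np.float64(17.6), np.float64(17.6), np.float64(17.3), np.float64(17.5)] 17.5
side
disc [np.float64(18.0), np.float64(19.0), np.float64(20.2), np.float64(20.7)] 19.6
red [np.float64(0.0), np.float64(20.3), np.float64(20.3), np.float64(20.8), np.float64(20.5), np.float64(20.0)] 20.3
t: 10.8
tool_pos: [0.3226, 0.139, 0.1358]
tool_rot: [0.99, 0.14, 0.001, 0.0]
ft_force: [0.4, 0.0, -0.8]
grip_width: 0.003
top
bar [np.float64(15.9), np.float64(16.0), np.float64(16.5), np.float64(16.8), np.float64(17.0)] 16.5
disc [np.float64(17.4), np.float64(17.3), np.float64(17.7), np.float64(17.6)] 17.5
red [np.float64(17.5), np.float64(17.5), np.float64(17.5), np.float64(17.6), np.float64(17.4), np.float64(17.6)] 17.5
side
bar [np.float64(25.0), np.float64(39.3), np.float64(40.1), np.float64(39.3), np.float64(40.8)] 39.3
disc [np.float64(18.0), np.float64(19.1), np.float64(20.2), np.float64(20.7)] 19.65
red [np.float64(0.0), np.float64(20.3), np.float64(20.3), np.float64(20.7), np.float64(20.6), np.float64(20.0)] 20.3
```

View pics/top7.png

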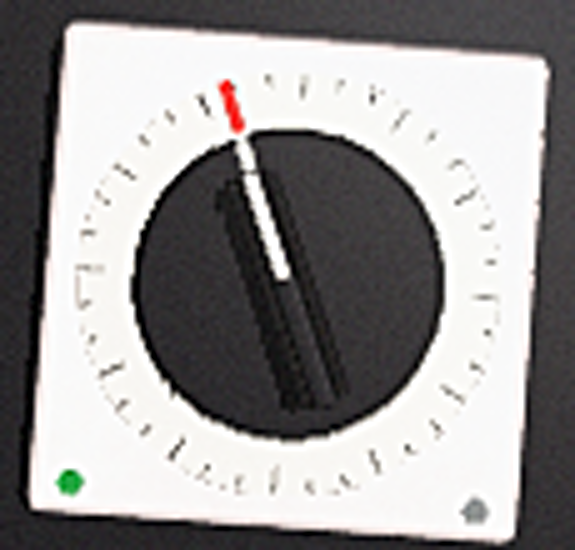

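View pics/side7.png

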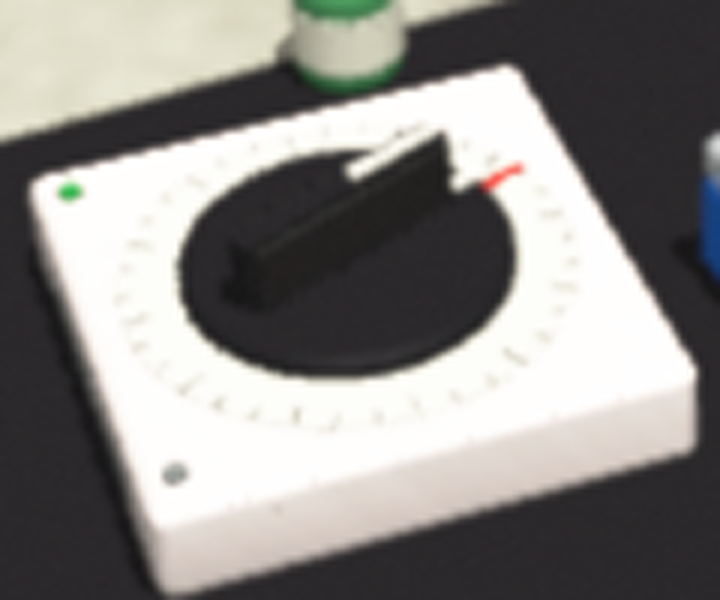

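View pics/all7.png

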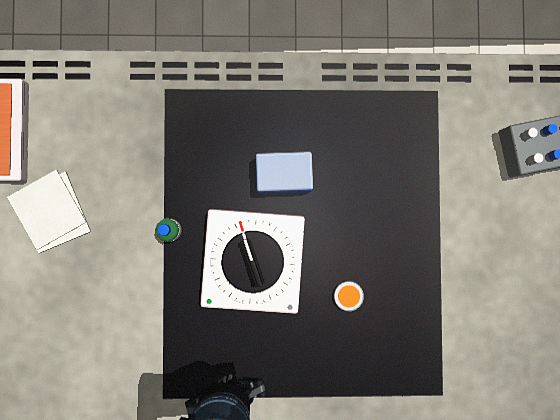

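The index line now runs straight into the red line in the top view, with its rim end at about (240,140) and the red inner end at about (239,131). The dish, bottle and tip box are at their original pixels, and the robot is clear. Handing in.

```bash
python3 -c "
from plant import hand_in
print(hand_in())"
```

```text
the job is handed in; nothing more can be done
None
```

The dial's index line is set on the red line, and I handed the job in at about 11 s of the 40 s allowed. The hand-in reports no verdict.

- **What I did:** With the fingers shut, I pushed one side of the bar clockwise through about 155°. That went 3.6° past the red line. After checking in both views, I nudged it back from the other half, still touching only one side at a time. The arm then withdrew clear of everything.
- **Dial check:** After withdrawing, the top view reads index 17.5° and red line 17.5°. The side view reads the index about 0.6° short. The two views disagree slightly; that is within the camera calibration (about 2 mm, or roughly 2° at the rim).
- **Reading on the bar top:** The line on top of the bar read about 1° lower in the top view. Its trend with radius points to a small error in my dial-axis estimate. With that allowed for, the index reads 18.1–18.3° and the red line about 18.1°.
- **Other objects:** The dish, bottle and tip box look unmoved in the last top picture. The forces I read after each move stayed below about 10 N.

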